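# Free the lift's pawl with the rod and let the carving down

## Task

Pick up the steel rod with the blue grip, put one of its ends under the yellow tail of the ratchet pawl on the green lifting stand and flick the tail up with it, so that the tray with the carving sinks all the way down. Keep the hand itself off the pawl, the tray and the carving, keep the carving standing in the tray, and finally lay the rod flat on the bench.

Things in the scene. Friction and masses are not known exactly. Their poses are not given: they have to be found in the camera images.
- rod_mid (a point): Steel release rod, round, 220 mm long, 12 mm thick, 180 g, with a blue square grip (24 x 24 mm, 70 mm long) round its middle, lying on the bench; both ends alike. The point is its centre, 12 mm above the bench; x runs along the rod. Take it across the blue grip from above. A gouge with a dark handle and a bare wooden batten lie beside it, the three in any order.
- pawl_tail (a point): Centre of the UNDERSIDE of the pawl's yellow tail tab (34 along x, 36 along y, 12 mm thick), 154 mm up, nothing below it. x is along the level hinge, which lies 100 mm along +y; +y points to the column (50 mm square, 268 mm tall, axis 137 mm along +y). A level rod along x under the tab, raised 60 mm after touching it (up to 4 N), frees the tray; the stiff hinge keeps the tail where it is left.
- load_mid (a point): The carving: a pale wooden scroll bracket about 75 x 110 mm and 75 mm high, about 0.45 kg, standing loose in the dark steel tray on the other side of the column. The point is 35 mm above its underside, on its middle; z is up.
- lift (a joint): How far the tray has sunk: 0 m raised and caught by the pawl, 0.080 m fully down. Once the pawl is out, the tray sinks by its own weight against a damper in 1 to 3 s; no push is needed.
Mind the look-alikes: they are no part of the job. There is more than one size of the part that bears rod_mid; the job needs the smaller.

How it is judged (in metres and radians):
On the way, in this order (a step that is already met when the one before it is completed fails the run):
1. the rod raises the pawl's tail (angle between pawl_tail's own y axis and vertical above 1.72 rad and contact force between rod and pawl above 0.1 N), for 0.02 s.
2. the tray has sunk fully (value of joint lift above 0.074 m), for 0.2 s.
At the end, for the whole second after the job is handed in: The tray is fully down (within 6 mm), the carving stands upright in it (within 10 degrees, not shifted sideways by more than about 35 mm), and the rod lies flat and still on the bench, let go (value of joint lift above 0.074 m and angle between load_mid's own z axis and vertical below 0.17 rad and distance of load_mid from where it was at the start of the episode below 0.088 m and height (world z) of rod_mid below 0.02 m and linear speed of each of rod, load below 0.02 m/s); the robot touches nothing.
It fails at once if the hand or arm touches the pawl (contact force between any of the fingers, the arm and pawl above 1.5 N).
It fails at once if the hand or arm touches the tray or the carving (contact force between any of the arm, the fingers and lift above 1.5 N or contact force between any of the arm, the fingers and load above 1.5 N).
It fails at once if the carving tips over (angle between load_mid's own z axis and vertical above 0.5 rad).
It also fails if it takes over 51 s, if anything falls off the work surface, if the arm or the gripper's body presses on something with over 40 N, if the wrist force passes 120 N, or if a joint passes its speed limit or range.

## Robot

A 6-joint arm with a two-finger parallel gripper is mounted at the origin on the work surface. World frame = base frame: x ahead of the robot, y to its left, z up, the work surface at z = 0. Lengths are in mm, angles in rad, forces in N, time in s.
With the tool pointing down it reaches from about 275 to 1000 mm from the base axis. Payload 8.4 kg.
Tool frame: the origin (TCP) lies on the centre line of the jaws, within the pads' length; the fingertips stand 22 mm ahead of it and the grasp point (between the pads) lies 3 mm ahead of it; z points along the fingers, x is the direction in which the jaws open and shut, and the axes are right-handed (so a half turn about z gives the same grasp; the last joint's range is limited). The gripper opens to 85 mm and grips with 20 to 120 N. Pads are 22 mm wide; open, the fingers measure 114 mm over their backs; the gripper's body (76 mm by 85 mm) begins 54 mm behind the grasp point. The pads swing forward as they close: fully open they stand 13 mm farther back than shut.
Start: joints at [1.252, 0.353, 1.633, -0, 1.155, -0.002], TCP at [194.703, 593.901, 253.281] pointing down, gripper open.
Joint ranges: [-2.63, 2.63], [-0.92, 2.1], [0.06, 2.66], [-1.3, 4.44], [0, 2.69], [-3.02, 3.02]. Speed limits (rad/s): [2.22, 2.22, 2.79, 3.14, 3.14, 3.14].

## Interface

Orientations are given as [roll, pitch, yaw] about the fixed x, y, z axes, in that order (R = Rz(yaw) Ry(pitch) Rx(roll)).
In Python, from rig import status, viewer, job gives the robot as it stands.
- The arm moves only by the tool send_rows, never from a script. Its argument "plan" is a list of rows, each a list of 3 entries, a list of its own where there are three numbers: the shift along the tool's x, y, z in m, then the turn, a rotation vector about the tool's x, y, z in rad, then the opening, from -1 (shut) to 1 (fully open). In form: [[[x, y, z], [rx, ry, rz], jaw], ...]. A call has exactly 5 rows; each row is the pose to reach, as a shift and turn from the pose measured when the call began, along the tool's axes at that moment; what a row does not reach only later rows make up. A row lasts 1/12 s, in which the tool goes at most 41.7 mm and 7.16 degrees, less where a joint would pass 70% of its speed; a pose out of reach is approached as far as the arm can. A call with a gripper value outside its range is refused whole. The fingers move at their own pace and stop on an object; "squeeze" is the grip in N (left out, the last holds). Time passes only in rows, so rows that repeat a pose let the fingers close, or fill a call up. It gives the time, the measured TCP pose, the force and the opening at its end, in the units of the state.
- status.sense(): the state, without advancing time (a new reading comes with each control period).
- viewer.grab_frame(name): name is "scene" or "top" or "wrist"; returns the picture (420x560x3 uint8, red, green, blue); there is no depth.
- viewer.camera_params(name): a dict with "intrinsics" (3x3 intrinsics, pixels), "xyz" and "orientation" of the camera in the world. Camera axes: x right, y down, z forward; pixel columns grow to the right and rows downward; lengths in mm; the calibration is good to about 2 mm. A picture is of the moment at which its call begins: read the wrist's pose just before it. camera_params takes no time and is no camera call; for the wrist camera it gives the pose at the moment of the call.
- job.sign_off(): hands the job in, once; it reports no verdict.
Trained networks look in the newest picture that a camera, given by its name, has taken for a name from the list of things; names that differ only in an ending like _2 or _b are one class to them, and where a whole thing is asked for, a point or a joint stands for the part that bears it (a point fixed in the world has none). Each returns a list of dicts, best first, with "p" (0 to 1); they miss things now and then, are a little off and sometimes report something else, mostly with a low value. They report only what shows in the picture. A call takes as long as a camera call. They do not tell look-alikes from the thing itself.
- viewer.cut_out(label, camera): "mask" (420x560 bool, what is visible of it) and "extent" ([left, top, width, height] in pixels, round what is visible of it).
The state is a dict: "clock": time; "qpos": joint angles; "qvel": joint speeds; "joint_efforts": joint torques, N m; "eef_pos": TCP position; "tcp_rot": TCP orientation; "contact_force": force on the tool from outside, world axes, zero at the start; "wrist_torque": the same for the moment, N m; "opening": opening from 0.0 (shut) to 1.0 (fully open).
Only numpy, scipy, OpenCV 4.12 (cv2) and the standard library are available. Lean on these libraries where they do the work, as an engineer would, in place of code of your own. Each camera call takes 0.05 s, during which the arm holds its last target.

## Working session

There is one attempt and no reset: what is moved stays moved. The work goes in short steps, Python scripts to look and compute and a tool call to move; the robot and the scene stay as the last step left them, time stands still between calls to the robot, and variables do not carry over. Pictures are saved under pics/ and viewed, and the job is handed in when it is done.

Besides the shell and the picture viewer there is one more tool, called after "Call:" as name(argument=value, ...) on one line, values as JSON. send_rows: Moves the arm, as the interface text tells. Its arguments: {"type":"object","properties":{"plan":{"type":"array"},"squeeze":{"type":"number"}},"required":["plan"]}

```bash
ls; mkdir -p pics; python3 - <<'E'
from rig import status, viewer, job
import cv2, numpy as np
print(status.sense())
for n in ("scene","top","wrist"):
    p=viewer.camera_params(n); print(n,p)
    im=viewer.grab_frame(n); cv2.imwrite(f"pics/{n}0.png",cv2.cvtColor(im,cv2.COLOR_RGB2BGR))
    for l in ("rod_mid","pawl_tail","load_mid","lift"):
        try:
            for d in viewer.cut_out(l,n): print(n,l,d["p"],d["extent"])
        except Exception as e: print(n,l,e)
E
```

```text
pics
{'clock': 0.0, 'qpos': array([ 1.25160569e+00,  3.53707044e-01,  1.63411831e+00, -3.97830470e-05,
        1.15518810e+00, -2.36783925e-03]), 'qvel': array([-5.01586965e-04, -1.68419799e-04, -3.70551246e-04,  3.66490600e-04,
        9.99577029e-04, -6.48080655e-05]), 'joint_efforts': array([ 1.79626106e-03, -6.05240250e+01, -3.42074239e+01,  2.04429284e-05,
        9.23693151e-03,  6.07884942e-08]), 'eef_pos': array([194.57359411, 593.48321962, 252.53164334]), 'tcp_rot': array([3.14155964e+00, 1.42088193e-03, 1.25398960e+00]), 'contact_force': array([ 0.95610194, -0.12779012, -0.25162058]), 'wrist_torque': array([-4.27804294e-02, -4.01640412e-02,  2.32759267e-05]), 'opening': 0.996333766927911}
scene {'intrinsics': array([[458.92840265,   0.        , 281.56161665],
       [  0.        , 458.92840265, 216.7950094 ],
       [  0.        ,   0.        ,   1.        ]]), 'xyz': array([1343.77281195,  629.75163008,  890.39285855]), 'orientation': array([-2.15928277,  0.01788357,  2.17759933])}
scene rod_mid 0.87 [232.6, 166.7, 32.8, 45.2]
scene rod_mid 0.54 [155.4, 215.4, 59.5, 23.6]

[... 308 characters left out ...]
]), 'xyz': array([ 250.81173707,   -8.57846183, 1154.93757786]), 'orientation': array([-2.96112075, -0.01170352, -1.54824763])}
top rod_mid 0.79 [397.8, 155.6, 27.9, 77.4]
top rod_mid 0.68 [357.8, 272.1, 109.4, 82.4]
top pawl_tail 0.59 [211.3, 113.1, 49.6, 24.7]
top pawl_tail 0.2 [114.1, 118.2, 98.6, 74.4]
top load_mid 0.73 [118.3, 141.2, 55.0, 43.5]
top lift 0.76 [112.1, 116.1, 102.6, 72.9]
wrist {'intrinsics': array([[321.16158822,   0.        , 279.39904463],
       [  0.        , 321.16158822, 205.23910449],
       [  0.        ,   0.        ,   1.        ]]), 'xyz': array([128.39274671, 615.34032907, 374.8405698 ]), 'orientation': array([2.86333851e+00, 3.52264945e-04, 1.25356124e+00])}
```

View pics/scene0.png

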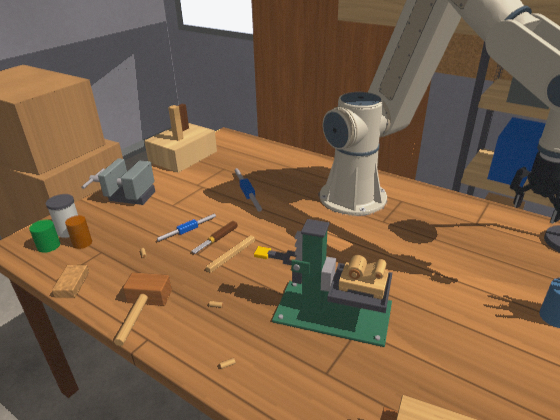

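View pics/top0.png

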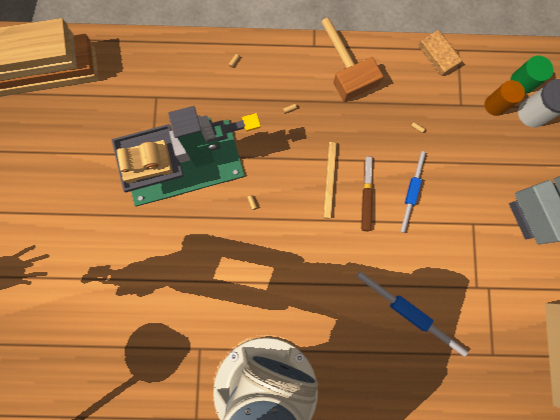

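View pics/wrist0.png

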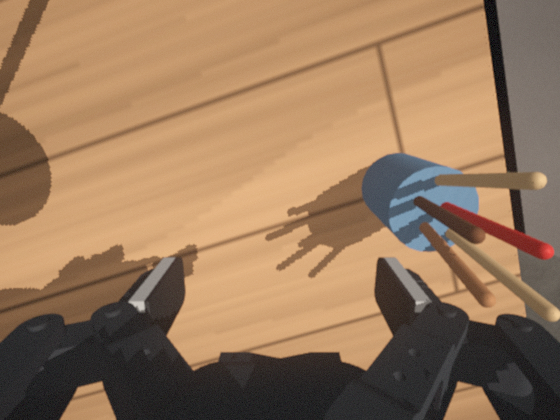

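```bash
cat > h.py <<'E'
import cv2, numpy as np
from scipy.spatial.transform import Rotation as Ro
from rig import status, viewer, job
def cam(n):
    p=viewer.camera_params(n); return p["intrinsics"],np.array(p["xyz"]),Ro.from_euler("xyz",p["orientation"]).as_matrix()
def plane(c,uv,z):
    K,t,R=c; uv=np.atleast_2d(uv); d=np.c_[uv,np.ones(len(uv))]@np.linalg.inv(K).T@R.T
    return t+d*((z-t[2])/d[:,2])[:,None]
def proj(c,P):
    K,t,R=c; q=(np.atleast_2d(P)-t)@R@K.T; return q[:,:2]/q[:,2:]
def rect(c,mask,z):
    ys,xs=np.nonzero(mask); P=plane(c,np.c_[xs,ys],z)[:,:2].astype(np.float32)
    (cx,cy),(w,h),a=cv2.minAreaRect(P)
    b=cv2.boxPoints(((cx,cy),(w,h),a)); e=b[1]-b[0]; f=b[2]-b[1]
    l=e if np.linalg.norm(e)>np.linalg.norm(f) else f
    return (round(cx,1),round(cy,1)),sorted((round(w,1),round(h,1))),round(np.degrees(np.arctan2(l[1],l[0]))%180,1)
E
python3 - <<'E'
from h import *
for n in ("top","scene"):
    c=cam(n); im=viewer.grab_frame(n); hsv=cv2.cvtColor(im,cv2.COLOR_RGB2HSV)
    for d in viewer.cut_out("rod_mid",n):
        m=d["mask"]; print(n,"rod",d["p"],rect(c,m,8))
        b=m&(hsv[...,0]>95)&(hsv[...,0]<130)&(hsv[...,1]>120); print("   blue",rect(c,b,18))
    for d in viewer.cut_out("pawl_tail",n)[:1]:
        m=d["mask"]; b=m&(hsv[...,0]>20)&(hsv[...,0]<35)&(hsv[...,1]>180)
        print(n,"tail",m.sum(),b.sum(),rect(c,b,166),rect(c,m,166))
    for d in viewer.cut_out("load_mid",n)[:1]: print(n,"load",rect(c,d["mask"],210))
    if n=="top":
        cv2.imwrite("pics/crop1.png",cv2.resize(cv2.cvtColor(im,cv2.COLOR_RGB2BGR)[90:250,100:440],None,fx=2.3,fy=2.3,interpolation=cv2.INTER_CUBIC))
    else: cv2.imwrite("pics/crop2.png",cv2.resize(cv2.cvtColor(im,cv2.COLOR_RGB2BGR)[150:350,140:400],None,fx=3,fy=3,interpolation=cv2.INTER_CUBIC))
E
```

```text
top rod 0.78 ((494.7, -367.0), [30.7, 224.0], np.float32(163.9))
   blue ((492.7, -364.1), [26.9, 72.8], np.float32(163.7))
top rod 0.72 ((187.8, -354.6), [38.0, 323.1], np.float32(54.7))
   blue ((188.3, -350.4), [35.4, 105.0], np.float32(54.3))
top tail 645 226 ((612.6, 48.0), [35.3, 36.0], np.float32(106.3)) ((598.6, 90.2), [60.1, 129.6], np.float32(119.8))
top load ((503.1, 269.3), [79.1, 106.4], np.float32(107.3))
scene rod 0.91 ((491.3, -374.0), [57.1, 208.1], np.float32(176.7))
   blue ((497.8, -359.9), [47.5, 75.6], np.float32(163.9))
scene tail 537 143 ((620.8, 50.0), [36.4, 45.0], np.float32(22.9)) ((613.7, 115.2), [83.9, 170.6], np.float32(79.6))
scene load ((602.7, 326.0), [102.0, 133.4], np.float32(15.0))
```

View pics/crop1.png

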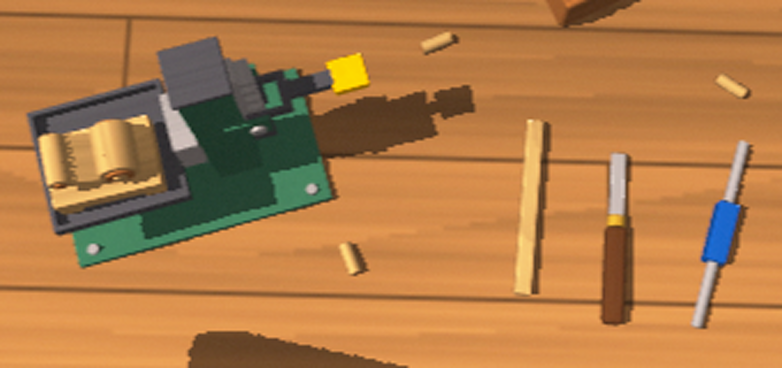

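View pics/crop2.png

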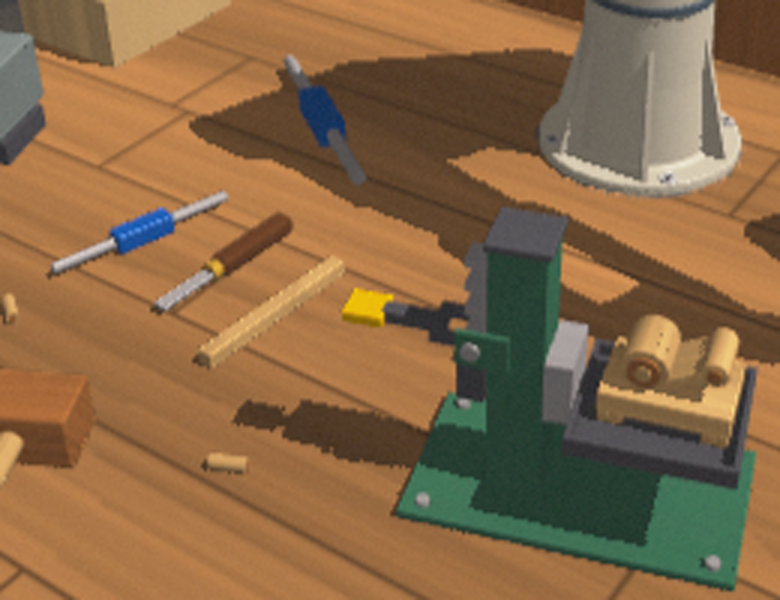

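Candidates for the rod, in the top picture: the short blue-grip rod at (413,191), 224 mm; the long one at (411,313), 323 mm; the gouge at (368,195); and the batten at (331,180). The close crop shows the rod at (413,191) beside the gouge and batten. It has the 220 mm length and the 70 mm grip, so I choose that one.

Call:
send_rows(plan=[[[-0.032,0.023,0.003],[0,0,0],1],[[-0.064,0.046,0.006],[0,0,0],1],[[-0.096,0.069,0.009],[0,0,0],1],[[-0.128,0.092,0.012],[0,0,0],1],[[-0.16,0.115,0.015],[0,0,0],1]])

```text
clock: 1.57
eef_pos: [254.2, 404.4, 238.2]
tcp_rot: [3.141, -0.0, 1.255]
contact_force: [0.7, -1.7, 0.2]
opening: 1.001
```

Call:
send_rows(plan=[[[-0.032,0.023,0.003],[0,0,0],1],[[-0.064,0.046,0.006],[0,0,0],1],[[-0.096,0.069,0.009],[0,0,0],1],[[-0.128,0.092,0.012],[0,0,0],1],[[-0.16,0.115,0.015],[0,0,0],1]])

```text
clock: 1.98
eef_pos: [313.9, 214.9, 223.3]
tcp_rot: [3.141, -0.001, 1.255]
contact_force: [1.2, 0.2, -0.0]
opening: 1.004
```

Call:
send_rows(plan=[[[-0.032,0.023,0.003],[0,0,0],1],[[-0.064,0.046,0.006],[0,0,0],1],[[-0.096,0.069,0.009],[0,0,0],1],[[-0.128,0.092,0.012],[0,0,0],1],[[-0.16,0.115,0.015],[0,0,0],1]])

```text
clock: 2.4
eef_pos: [373.9, 25.2, 208.5]
tcp_rot: [3.14, -0.001, 1.255]
contact_force: [1.0, 1.0, -0.4]
opening: 0.996
```

Call:
send_rows(plan=[[[-0.032,0.023,0.003],[0,0,0],1],[[-0.064,0.046,0.006],[0,0,0],1],[[-0.096,0.069,0.009],[0,0,0],1],[[-0.128,0.092,0.012],[0,0,0],1],[[-0.16,0.115,0.015],[0,0,0],1]])

```text
clock: 2.82
eef_pos: [433.8, -164.9, 193.6]
tcp_rot: [3.139, -0.002, 1.255]
contact_force: [1.2, 1.7, 0.9]
opening: 0.999
```

Call:
send_rows(plan=[[[-0.034,0.023,0.003],[0,0,-0.01],1],[[-0.068,0.047,0.006],[0,0,-0.02],1],[[-0.103,0.071,0.009],[0,0,-0.03],1],[[-0.138,0.095,0.012],[0,0,-0.033],1],[[-0.171,0.118,0.014],[0,0,-0.033],1]])

```text
clock: 3.23
eef_pos: [492.3, -364.3, 179.5]
tcp_rot: [3.139, -0.002, 1.287]
contact_force: [0.9, 0.3, 0.0]
opening: 0.996
```

```bash
python3 - <<'E'
from h import *
s=status.sense(); print(s["eef_pos"],s["tcp_rot"],s["qpos"])
c=cam("wrist"); im=viewer.grab_frame("wrist"); hsv=cv2.cvtColor(im,cv2.COLOR_RGB2HSV)
cv2.imwrite("pics/w1.png",cv2.cvtColor(im,cv2.COLOR_RGB2BGR))
for d in viewer.cut_out("rod_mid","wrist"):
        m=d["mask"]; print("rod",d["p"],d["extent"],rect(c,m,10))
        b=m&(hsv[...,0]>95)&(hsv[...,0]<130)&(hsv[...,1]>120); print("   blue",rect(c,b,20))
E
```

```text
[ 492.33292902 -364.25038824  179.45471963] [ 3.13881506e+00 -1.55378415e-03  1.28745541e+00] [-0.64069088  0.40972795  1.7282984   0.00288169  1.00150957 -1.92969496]
rod 0.89 [264.7, 62.5, 29.2, 237.9] ((496.5, -367.1), [25.6, 226.2], np.float32(163.4))
   blue ((493.8, -366.3), [22.1, 69.8], np.float32(164.3))
```

View pics/w1.png

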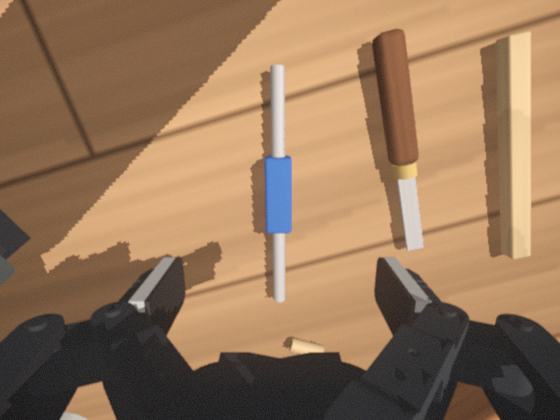

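The rod is upright in the wrist picture: its grip is at (279,195), with ends at (277,65) and (279,300). It lies centred between the jaws, and the gouge at (400,130) is clear. Going down.

Call:
send_rows(plan=[[[-0.001,0.001,0.035],[0,0,0],1],[[-0.002,0.002,0.07],[0,0,0],1],[[-0.002,0.002,0.105],[0,0,0],1],[[-0.002,0.002,0.135],[0,0,0],1],[[-0.002,0.002,0.152],[0,0,0],1]], squeeze=100)

```text
clock: 3.75
eef_pos: [494.3, -368.9, 24.1]
tcp_rot: [3.14, -0.001, 1.285]
contact_force: [-0.6, -0.5, 0.6]
opening: 1.001
```

Call:
send_rows(plan=[[[0,0,0],[0,0,0],0],[[0,0,0],[0,0,0],-0.5],[[0,0,0],[0,0,0],-1],[[0,0,0],[0,0,0],-1],[[0,0,0],[0,0,0],-1]])

```text
clock: 4.17
eef_pos: [495.3, -369.5, 25.8]
tcp_rot: [3.137, -0.0, 1.285]
contact_force: [-0.4, -0.4, 0.6]
opening: 0.3
```

Call:
send_rows(plan=[[[0,0,0],[0,0,0],-1],[[0,0,0],[0,0,0],-1],[[0,0,0],[0,0,0],-1],[[0,0,0],[0,0,0],-1],[[0,0,0],[0,0,0],-1]])

```text
clock: 4.58
eef_pos: [495.3, -369.5, 26.2]
tcp_rot: [3.137, -0.0, 1.285]
contact_force: [-1.5, 0.3, 5.2]
opening: 0.256
```

Call:
send_rows(plan=[[[0,0,-0.02],[0,0,0],-1],[[0,0,-0.05],[0,0,0],-1],[[0,0,-0.08],[0,0,0],-1],[[0,0,-0.1],[0,0,0],-1],[[0,0,-0.11],[0,0,0],-1]])

```text
clock: 5.0
eef_pos: [495.8, -370.1, 139.0]
tcp_rot: [3.134, 0.001, 1.285]
contact_force: [0.3, -0.1, -1.0]
opening: 0.258
```

```bash
python3 - <<'E'
from h import *
s=status.sense(); print(s["eef_pos"],s["tcp_rot"],s["contact_force"])
for n in ("wrist","scene","top"):
    im=viewer.grab_frame(n)
    cv2.imwrite(f"pics/{n}2.png",cv2.cvtColor(im,cv2.COLOR_RGB2BGR))
    if n!="wrist":
        for d in viewer.cut_out("rod_mid",n): print(n,d["p"],d["extent"])
E
```

```text
[ 495.83496713 -370.11268596  138.96137404] [3.13374463e+00 1.24329824e-03 1.28466267e+00] [ 0.28202001 -0.11620413 -1.02698895]
scene 0.84 [235.9, 167.4, 24.2, 43.9]
scene 0.78 [150.9, 186.7, 60.0, 20.4]
top 0.76 [419.2, 139.0, 25.3, 58.6]
```

View pics/wrist2.png

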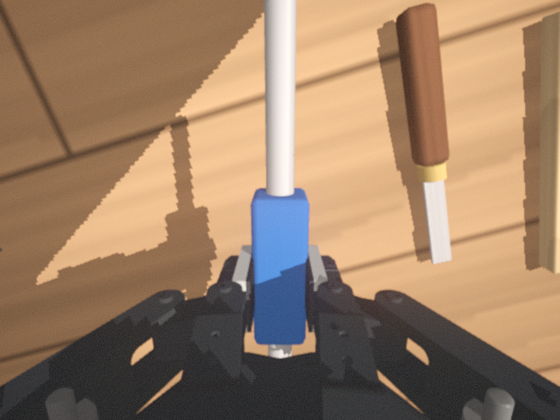

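View pics/scene2.png

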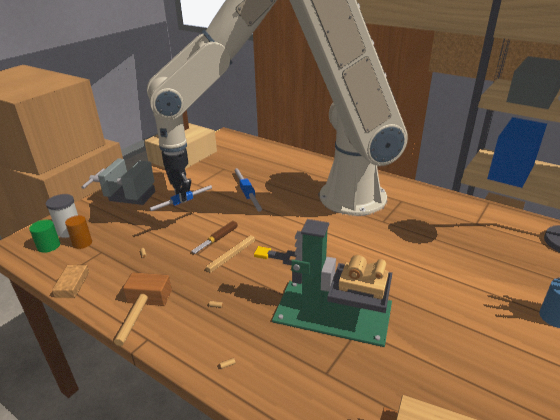

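View pics/top2.png

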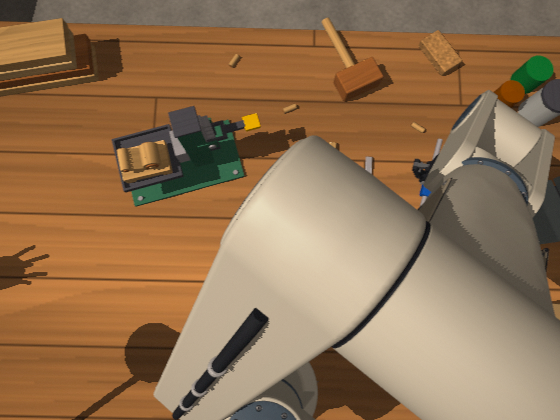

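The rod is held level in the jaws (wrist picture: grip at (280,265)). The gouge at (425,130) and the long rod at (247,190) in the scene picture have not moved. Next I refine the tail pose by fitting the tab box to both pictures.

```bash
python3 - <<'E'
from h import *
from scipy.optimize import least_squares
obs={}
for n in ("top","scene"):
    im=cv2.cvtColor(cv2.imread(f"pics/{n}2.png"),cv2.COLOR_BGR2HSV)
    m=(im[...,0]>22)&(im[...,0]<34)&(im[...,1]>200)&(im[...,2]>90)
    k,l,st,ce=cv2.connectedComponentsWithStats(m.astype(np.uint8),connectivity=8)
    i=1+np.argmax(st[1:,4]); ys,xs=np.nonzero(l==i); print(n,st[i],ce[i])
    obs[n]=np.array([ce[i][0],ce[i][1]]); obs[n+"m"]=(l==i)
C={n:cam(n) for n in ("top","scene")}
def box(p):
    x,y,a=p[:3]; ux=np.array([np.cos(a),np.sin(a)]); uy=np.array([-np.sin(a),np.cos(a)])
    P=[]
    for i in(-17,17):
        for j in(-18,18):
            for z in(154,166): q=np.array([x,y])+i*ux+j*uy; P.append([*q,z])
    return np.array(P)
def sil(n,p):
    im=np.zeros((420*4,560*4),np.uint8); h=cv2.convexHull(proj(C[n],box(p)).astype(np.float32))
    cv2.fillConvexPoly(im,np.round(h*4+1.5).astype(np.int32),1); return cv2.resize(im.astype(np.float32),(560,420),interpolation=cv2.INTER_AREA)
best=None
def cost(p,ns=("top","scene")): return sum(np.abs(sil(n,p)-obs[n+"m"]).sum() for n in ns)
from scipy.optimize import minimize
for ns in (("top","scene"),("top",),("scene",)):
    r=minimize(cost,[613,48,0.28],args=(ns,),method="Nelder-Mead",options=dict(initial_simplex=[[613,48,.28],[623,48,.28],[613,58,.28],[613,48,.4]]))
    print(ns,r.x,r.fun,[cost(r.x,(n,)) for n in ns])
E
```

```text
top [248 115   1   1   1] [248. 115.]
scene [255 246  16  10  96] [262.10416667 250.69791667]
('top', 'scene') [6.12803562e+02 4.79257330e+01 4.07179784e-01] 348.9375 [np.float32(262.5625), np.float32(86.375)]
('top',) [6.31314686e+02 5.32642747e+01 9.66898148e-02] 254.125 [np.float32(254.125)]
('scene',) [6.04262533e+02 4.09492969e+01 5.00488406e-01] 79.375 [np.float32(79.375)]
```

```bash
cat > tail.py <<'E'
from h import *
from scipy.optimize import minimize
import sys
C={n:cam(n) for n in ("top","scene")}
def masks(fn):
    o={}
    for n,c0 in (("top",(251,122)),("scene",(264,253))):
        im=cv2.cvtColor(cv2.imread(fn%n),cv2.COLOR_BGR2HSV).astype(int)
        m=(im[...,0]>=23)&(im[...,0]<=36)&(im[...,1]>185)
        k,l,st,ce=cv2.connectedComponentsWithStats(m.astype(np.uint8),connectivity=8)
        i=1+np.argmin([np.hypot(*(c-c0))+(0 if s[4]>30 else 99) for c,s in zip(ce[1:],st[1:])]); print(n,st[i],ce[i]); o[n]=(l==i)
    return o
obs=masks(sys.argv[1])
def box(p):
    x,y,a=p; ux=np.array([np.cos(a),np.sin(a)]); uy=np.array([-np.sin(a),np.cos(a)])
    return np.array([[*(np.array([x,y])+i*ux+j*uy),z] for i in(-17,17) for j in(-18,18) for z in(154,166)])
def sil(n,p):
    im=np.zeros((1680,2240),np.uint8); h=cv2.convexHull(proj(C[n],box(p)).astype(np.float32))
    cv2.fillConvexPoly(im,np.round(h*4+1.5).astype(np.int32),1); return cv2.resize(im.astype(np.float32),(560,420),interpolation=cv2.INTER_AREA)
def cost(p,ns): return sum(np.abs(sil(n,p)-obs[n]).sum() for n in ns)
for ns in (("top","scene"),("top",),("scene",)):
    r=minimize(cost,[613,48,.28],args=(ns,),method="Nelder-Mead",options=dict(initial_simplex=[[613,48,.28],[623,48,.28],[613,58,.28],[613,48,.4]]))
    print(ns,r.x.round(3),r.fun)
E
python3 tail.py pics/%s2.png; python3 -c "
import cv2
im=cv2.cvtColor(cv2.imread('pics/top2.png'),cv2.COLOR_BGR2HSV);print(im[116:130:3,240:264:3].tolist())
im=cv2.cvtColor(cv2.imread('pics/scene2.png'),cv2.COLOR_BGR2HSV);print(im[246:262:3,252:276:3].tolist())"
```

```text
top [245 123   1   1   1] [245. 123.]
scene [255 246  16  10  96] [262.10416667 250.69791667]
('top', 'scene') [6.10346e+02 4.40150e+01 3.93000e-01] 347.8125
('top',) [6.12319e+02 5.42300e+01 2.30000e-01] 256.0625
('scene',) [6.04263e+02 4.09490e+01 5.00000e-01] 79.375
[[[14, 169, 142], [20, 239, 170], [22, 255, 230], [22, 255, 229], [22, 255, 231], [22, 255, 229], [16, 182, 130], [14, 164, 143]], [[14, 168, 137], [23, 255, 234], [22, 255, 228], [22, 255, 230], [22, 255, 230], [22, 255, 232], [21, 255, 190], [14, 167, 139]], [[160, 10, 73], [19, 127, 131], [22, 255, 230], [22, 255, 229], [22, 255, 231], [22, 255, 231], [22, 255, 226], [14, 167, 142]], [[158, 14, 74], [165, 14, 74], [22, 255, 231], [22, 255, 231], [22, 255, 230], [22, 255, 231], [22, 255, 231], [13, 161, 149]], [[165, 15, 33], [12, 118, 67], [22, 255, 229], [22, 255, 227], [21, 255, 164], [21, 255, 108], [18, 201, 132], [14, 165, 158]]]
[[[15, 151, 174], [14, 153, 178], [25, 244, 234], [17, 173, 199], [14, 152, 176], [14, 149, 170], [13, 142, 138], [14, 147, 167]], [[14, 148, 167], [14, 145, 172], [24, 244, 236], [24, 244, 237], [24, 244, 236], [24, 244, 236], [24, 244, 234], [14, 152, 174]], [[14, 149, 175], [23, 244, 234], [24, 244, 236], [24, 244, 236], [24, 244, 236], [22, 228, 205], [160, 8, 91], [135, 6, 89]], [[14, 152, 176], [22, 236, 136], [22, 240, 165], [22, 241, 183], [23, 244, 225], [23, 244, 232], [135, 10, 52], [150, 16, 63]], [[13, 148, 165], [14, 152, 171], [15, 153, 165], [17, 172, 153], [21, 222, 140], [19, 194, 184], [14, 142, 145], [13, 117, 118]], [[15, 149, 173], [14, 149, 174], [14, 150, 170], [14, 149, 175], [14, 150, 173], [14, 150, 172], [15, 154, 171], [14, 152, 170]]]
```

```bash
sed -i 's/>=23)/>=19)/' tail.py; python3 tail.py pics/%s2.png
```

```text
top [242 113  19  18 239] [251.08368201 121.67364017]
scene [254 246  17  13 152] [261.48684211 252.10526316]
('top', 'scene') [6.14452e+02 4.70170e+01 3.37000e-01] 64.0
('top',) [6.14955e+02 4.79930e+01 3.04000e-01] 28.8125
('scene',) [6.13435e+02 4.57660e+01 3.89000e-01] 31.9375
```

Call:
send_rows(plan=[[[0.031,-0.019,0],[0,0,-0.058],-1],[[0.062,-0.038,0],[0,0,-0.116],-1],[[0.094,-0.056,0],[0,0,-0.174],-1],[[0.126,-0.075,0],[0,0,-0.232],-1],[[0.158,-0.094,0],[0,0,-0.29],-1]])

```text
clock: 5.67
eef_pos: [446.7, -188.8, 132.8]
tcp_rot: [-3.141, -0.001, 1.577]
contact_force: [1.4, 0.2, -1.4]
opening: 0.253
```

```bash
cat > d.py <<'E'
from h import *
import sys
x,y,z,yaw=map(float,sys.argv[1:])
s=status.sense(); R=Ro.from_euler("xyz",s["tcp_rot"]); T=Ro.from_euler("xyz",[np.pi,0,yaw])
print(s["clock"],s["eef_pos"].round(1),s["tcp_rot"].round(3),s["contact_force"].round(1),s["opening"])
print("shift mm",R.inv().apply(np.array([x,y,z])-s["eef_pos"]).round(1),"turn",(R.inv()*T).as_rotvec().round(3))
E
python3 d.py 404 -12 139 1.861
```

```text
5.6667 [ 446.7 -188.8  132.8] [-3.141e+00 -1.000e-03  1.577e+00] [ 1.4  0.2 -1.4] 0.25342161754818593
shift mm [177.1 -41.6  -6. ] turn [-0.    -0.001 -0.284]
```

Call:
send_rows(plan=[[[0.036,-0.008,-0.001],[0,0,-0.058],-1],[[0.072,-0.016,-0.002],[0,0,-0.116],-1],[[0.108,-0.024,-0.003],[0,0,-0.174],-1],[[0.144,-0.033,-0.005],[0,0,-0.232],-1],[[0.177,-0.042,-0.006],[0,0,-0.284],-1]])

```text
clock: 6.08
eef_pos: [401.9, -10.4, 137.9]
tcp_rot: [-3.139, -0.002, 1.864]
contact_force: [0.7, 0.3, -2.0]
opening: 0.254
```

```bash
python3 d.py 528 25.4 139 1.861; python3 - <<'E'
from h import *
for n in ("scene","top"):
    im=viewer.grab_frame(n)
    cv2.imwrite(f"pics/{n}3.png",cv2.cvtColor(im,cv2.COLOR_RGB2BGR))
    for d in viewer.cut_out("rod_mid",n): print(n,d["p"],d["extent"])
E
```

```text
6.0833 [401.9 -10.4 137.9] [-3.139e+00 -2.000e-03  1.864e+00] [ 0.7  0.3 -2. ] 0.2541108774102006
shift mm [ -2.1 131.1  -1.4] turn [-0.002 -0.002  0.003]
scene 0.73 [235.0, 167.6, 24.2, 42.2]
scene 0.68 [276.1, 199.8, 23.1, 38.7]
top 0.94 [359.0, 275.7, 106.4, 81.9]
top 0.49 [112.5, 117.2, 104.5, 75.7]
```

View pics/scene3.png

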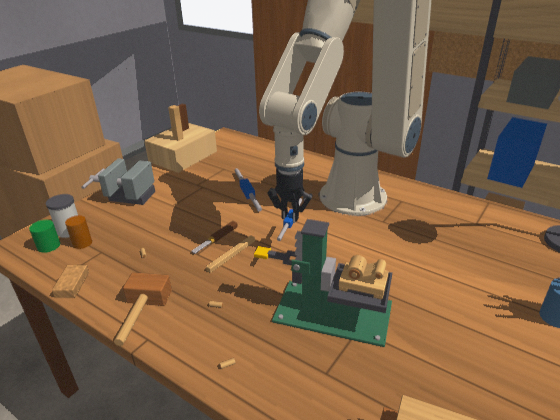

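View pics/top3.png

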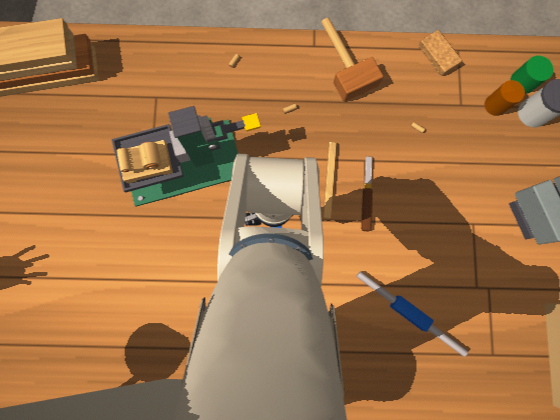

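```bash
python3 -c "
from h import *
print(proj(cam('scene'),[[505,21,124],[402,-10,124]]))"
```

```text
[[278.68830448 239.07901357]
 [289.99091028 218.54674904]]
```

Call:
send_rows(plan=[[[0,0.025,0],[0,0,0],-1],[[-0.001,0.055,-0.001],[0,0,0],-1],[[-0.002,0.085,-0.001],[0,0,0],-1],[[-0.002,0.112,-0.001],[0,0,0],-1],[[-0.002,0.131,-0.001],[0,0,0],-1]])

```text
clock: 6.7
eef_pos: [531.6, 23.6, 138.1]
tcp_rot: [-3.141, -0.002, 1.861]
contact_force: [-0.4, -0.2, -2.1]
opening: 0.256
```

```bash
python3 d.py 528 25.4 139 1.861; python3 - <<'E'
from h import *
im=viewer.grab_frame("scene")
cv2.imwrite("pics/s4.png",cv2.resize(cv2.cvtColor(im,cv2.COLOR_RGB2BGR)[180:340,220:400],None,fx=4,fy=3.7*4/3.7,interpolation=cv2.INTER_CUBIC)[:600])
E
```

```text
6.7 [531.6  23.6 138.1] [-3.141e+00 -2.000e-03  1.861e+00] [-0.4 -0.2 -2.1] 0.2555769288084384
shift mm [ 2.7 -2.9 -0.9] turn [-0.001 -0.002  0.   ]
```

View pics/s4.png

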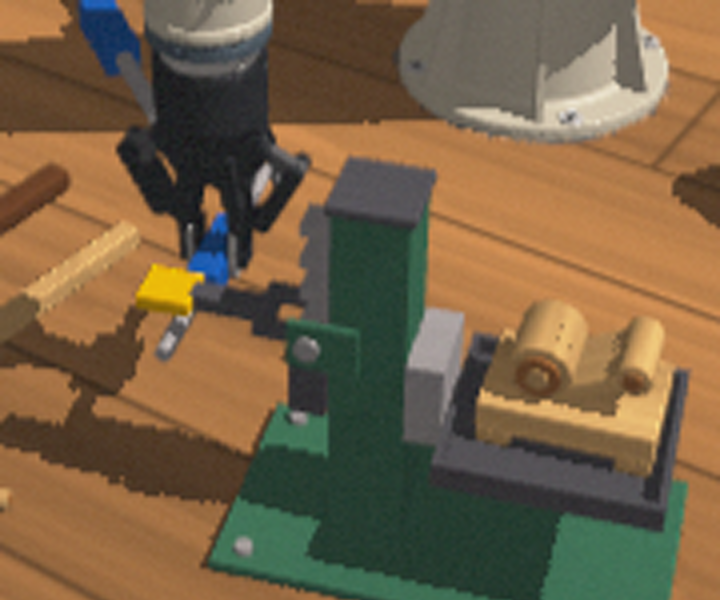

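```bash
python3 -c "
from h import *
s=status.sense(); R=Ro.from_euler('xyz',s['tcp_rot'])
P=s['eef_pos']+R.apply([[0,-2+k,14] for k in (-110,-35,0,35,110)])
q=proj(cam('scene'),P); print(P.round(1).tolist()); print(((q-[220,180])*4).round(0).tolist())"
```

```text
[[427.4, -7.8, 124.3], [499.3, 13.7, 124.5], [532.8, 23.7, 124.5], [566.3, 33.8, 124.6], [638.2, 55.2, 124.8]]
[[263.0, 171.0], [231.0, 228.0], [215.0, 257.0], [198.0, 287.0], [159.0, 356.0]]
```

```bash
python3 d.py 527 26 139 1.861
```

```text
6.75 [534.7  24.3 138.5] [ 3.139e+00 -1.000e-03  1.861e+00] [ 5.   0.9 -1.7] 0.26049473809882867
shift mm [ 3.8 -6.9 -0.5] turn [ 0.002 -0.001  0.   ]
```

Call:
send_rows(plan=[[[0.002,-0.003,0],[0,0,0],-1],[[0.004,-0.006,-0.005],[0,0,0],-1],[[0.004,-0.007,-0.01],[0,0,0],-1],[[0.004,-0.007,-0.014],[0,0,0],-1],[[0.004,-0.007,-0.016],[0,0,0],-1]])

```text
clock: 7.17
eef_pos: [526.4, 25.6, 155.4]
tcp_rot: [3.139, -0.001, 1.861]
contact_force: [0.2, 0.7, -2.0]
opening: 0.254
```

```bash
python3 d.py 527 26 159 1.861; python3 - <<'E'
from h import *
im=viewer.grab_frame("scene")
cv2.imwrite("pics/s5.png",cv2.resize(cv2.cvtColor(im,cv2.COLOR_RGB2BGR)[180:330,220:400],None,fx=4,fy=4,interpolation=cv2.INTER_CUBIC))
E
```

```text
7.1667 [526.4  25.6 155.4] [ 3.139e+00 -1.000e-03  1.861e+00] [ 0.2  0.7 -2. ] 0.25437915189653354
shift mm [ 0.2  0.7 -3.6] turn [ 0.003 -0.001 -0.   ]
```

View pics/s5.png

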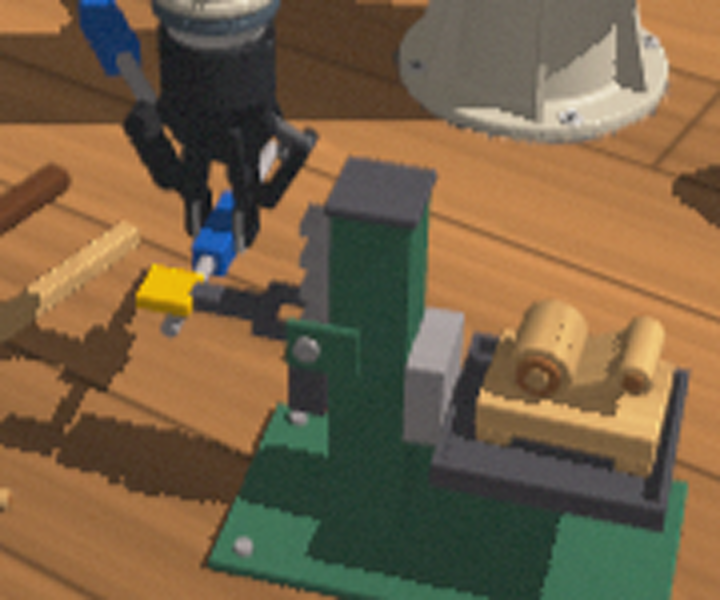

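The rod tip shows below the tab at crop (172,325) and the grip is clear of it at (212,250). Now I raise it, moving slightly toward the hinge to follow the arc.

Call:
send_rows(plan=[[[0,0,-0.008],[0,0,0],-1],[[0.001,0,-0.018],[0,0,0],-1],[[0.002,0,-0.028],[0,0,0],-1],[[0.004,0,-0.038],[0,0,0],-1],[[0.005,0,-0.046],[0,0,0],-1]], squeeze=120)

```text
clock: 7.63
eef_pos: [525.5, 30.9, 203.3]
tcp_rot: [3.137, -0.001, 1.861]
contact_force: [-0.2, 0.3, -3.5]
opening: 0.253
```

Call:
send_rows(plan=[[[0.001,0,-0.008],[0,0,0],-1],[[0.002,0,-0.016],[0,0,0],-1],[[0.004,0,-0.022],[0,0,0],-1],[[0.005,0,-0.026],[0,0,0],-1],[[0.005,0,-0.026],[0,0,0],-1]])

```text
clock: 8.05
eef_pos: [524.4, 35.9, 230.4]
tcp_rot: [3.135, -0.0, 1.861]
contact_force: [-0.1, 0.1, -1.8]
opening: 0.252
```

```bash
python3 d.py 527 26 222 1.861; python3 - <<'E'
from h import *
im=viewer.grab_frame("scene")
cv2.imwrite("pics/s6.png",cv2.resize(cv2.cvtColor(im,cv2.COLOR_RGB2BGR)[180:330,220:400],None,fx=4,fy=4,interpolation=cv2.INTER_CUBIC))
E
```

```text
8.05 [524.4  35.9 230.4] [ 3.135 -0.     1.861] [-0.1  0.1 -1.8] 0.25243505554707013
shift mm [-10.3  -0.4   8.4] turn [ 0.007 -0.     0.   ]
```

View pics/s6.png

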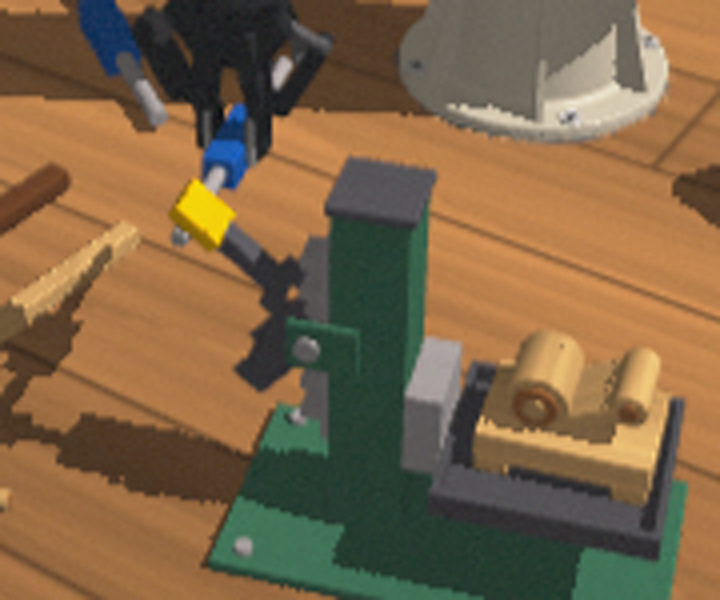

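The tail is up at crop (203,215) and the tray is sinking. I hold while it goes down.

Call:
send_rows(plan=[[[0,0,0],[0,0,0],-1],[[0,0,0],[0,0,0],-1],[[0,0,0],[0,0,0],-1],[[0,0,0],[0,0,0],-1],[[0,0,0],[0,0,0],-1]])

```text
clock: 8.52
eef_pos: [524.2, 35.8, 229.6]
tcp_rot: [3.136, -0.001, 1.861]
contact_force: [-0.0, -0.2, -2.2]
opening: 0.252
```

Call:
send_rows(plan=[[[0,0,0],[0,0,0],-1],[[0,0,0],[0,0,0],-1],[[0,0,0],[0,0,0],-1],[[0,0,0],[0,0,0],-1],[[0,0,0],[0,0,0],-1]])

```text
clock: 8.93
eef_pos: [524.2, 35.8, 229.6]
tcp_rot: [3.136, -0.001, 1.861]
contact_force: [1.0, -0.4, -1.4]
opening: 0.249
```

Call:
send_rows(plan=[[[0,0,0],[0,0,0],-1],[[0,0,0],[0,0,0],-1],[[0,0,0],[0,0,0],-1],[[0,0,0],[0,0,0],-1],[[0,0,0],[0,0,0],-1]])

```text
clock: 9.35
eef_pos: [524.2, 35.8, 229.6]
tcp_rot: [3.136, -0.001, 1.861]
contact_force: [-0.1, -0.4, -1.2]
opening: 0.249
```

Call:
send_rows(plan=[[[0,0,0],[0,0,0],-1],[[0,0,0],[0,0,0],-1],[[0,0,0],[0,0,0],-1],[[0,0,0],[0,0,0],-1],[[0,0,0],[0,0,0],-1]])

```text
clock: 9.77
eef_pos: [524.2, 35.8, 229.6]
tcp_rot: [3.136, -0.001, 1.861]
contact_force: [-0.6, 0.1, -2.2]
opening: 0.25
```

```bash
python3 d.py 527 26 222 1.861; python3 - <<'E'
from h import *
im=viewer.grab_frame("scene")
cv2.imwrite("pics/s7.png",cv2.resize(cv2.cvtColor(im,cv2.COLOR_RGB2BGR)[180:330,220:400],None,fx=4,fy=4,interpolation=cv2.INTER_CUBIC))
E
```

```text
9.7667 [524.2  35.8 229.6] [ 3.136e+00 -1.000e-03  1.861e+00] [-0.6  0.1 -2.2] 0.2504585278992125
shift mm [-10.2  -0.1   7.6] turn [ 0.006 -0.001  0.   ]
```

View pics/s7.png

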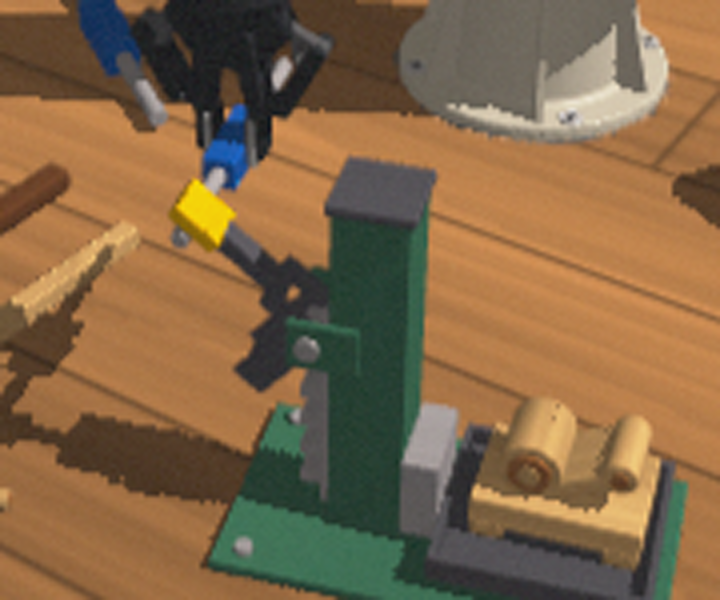

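Call:
send_rows(plan=[[[0,0,0.004],[0,0,0],-1],[[0,-0.025,0.006],[0,0,0],-1],[[0,-0.06,0.006],[0,0,0],-1],[[0,-0.095,0.006],[0,0,0],-1],[[0,-0.13,0.006],[0,0,0],-1]])

```text
clock: 10.23
eef_pos: [398.0, -1.6, 222.2]
tcp_rot: [3.137, -0.001, 1.861]
contact_force: [-1.3, 0.3, -0.6]
opening: 0.253
```

```bash
python3 d.py 400 -70 60 1.861; python3 - <<'E'
from h import *
for n in ("scene","top"):
    im=viewer.grab_frame(n)
    cv2.imwrite(f"pics/{n}8.png",cv2.cvtColor(im,cv2.COLOR_RGB2BGR))
c=cam("top")
print(plane(c,[[253,202],[328,217],[331,143],[360,275]],5).round(0).tolist())
E
```

```text
10.2333 [398.   -1.6 222.2] [ 3.137e+00 -1.000e-03  1.861e+00] [-1.3  0.3 -0.6] 0.25302536262141306
shift mm [-66.2 -18.5 162.1] turn [ 0.005 -0.001  0.   ]
[[456.0, 44.0, 5.0], [421.0, -148.0, 5.0], [618.0, -156.0, 5.0], [277.0, -229.0, 5.0]]
```

View pics/scene8.png

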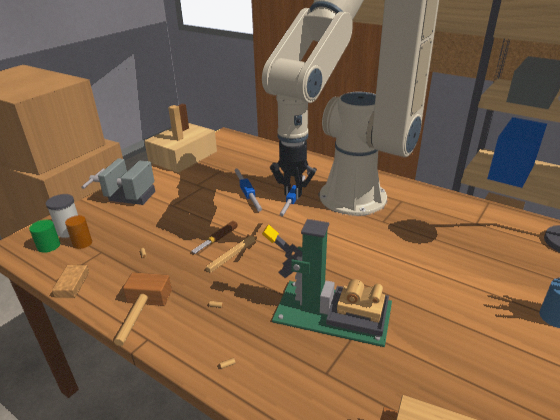

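View pics/top8.png

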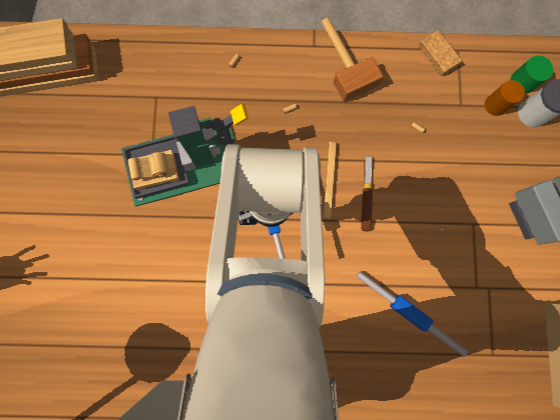

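The rod is out from under the tail, the tail stays up at top (239,114), and the tray and carving are down at (155,170). The bench around (400,-70) is clear, so I lay the rod there.

Call:
send_rows(plan=[[[-0.013,-0.004,0.03],[0,0,0],-1],[[-0.026,-0.008,0.062],[0.002,0,0],-1],[[-0.04,-0.012,0.095],[0.004,0,0],-1],[[-0.054,-0.016,0.13],[0.005,0,0],-1],[[-0.066,-0.018,0.16],[0.005,0,0],-1]])

```text
clock: 10.75
eef_pos: [395.8, -71.0, 59.9]
tcp_rot: [-3.138, -0.001, 1.86]
contact_force: [0.2, -0.6, -1.2]
opening: 0.25
```

```bash
python3 d.py 400 -70 27 1.861
```

```text
10.75 [395.8 -71.   59.9] [-3.138e+00 -1.000e-03  1.860e+00] [ 0.2 -0.6 -1.2] 0.25034115137189206
shift mm [-0.2  4.4 32.9] turn [-0.003 -0.001 -0.001]
```

Call:
send_rows(plan=[[[0,0,0.008],[0,0,0],-1],[[0,0,0.016],[0,0,0],-1],[[0,0,0.022],[0,0,0],-1],[[0,0,0.026],[0,0,0],-1],[[0,0,0.029],[0,0,0],-1]])

```text
clock: 11.17
eef_pos: [396.3, -70.8, 31.1]
tcp_rot: [-3.139, -0.001, 1.861]
contact_force: [0.3, -0.1, -2.4]
opening: 0.255
```

```bash
python3 d.py 400 -70 27 1.861
```

```text
11.1667 [396.3 -70.8  31.1] [-3.139e+00 -1.000e-03  1.861e+00] [ 0.3 -0.1 -2.4] 0.2545858601977793
shift mm [-0.3  3.8  4.1] turn [-0.002 -0.001  0.   ]
```

Call:
send_rows(plan=[[[0,0,0.001],[0,0,0],-1],[[0,0,0.002],[0,0,0],-1],[[0,0,0.003],[0,0,0],-1],[[0,0,0.004],[0,0,0],-1],[[0,0,0.004],[0,0,0],-1]])

```text
clock: 11.58
eef_pos: [396.5, -70.8, 27.3]
tcp_rot: [-3.14, -0.0, 1.861]
contact_force: [0.6, -0.6, -1.5]
opening: 0.252
```

```bash
python3 d.py 400 -70 27 1.861
```

```text
11.5833 [396.5 -70.8  27.3] [-3.14  -0.     1.861] [ 0.6 -0.6 -1.5] 0.251742465184174
shift mm [-0.2  3.5  0.3] turn [-0.002 -0.     0.   ]
```

Call:
send_rows(plan=[[[0,0,0.001],[0,0,0],-1],[[0,0,0.0015],[0,0,0],-1],[[0,0,0.0015],[0,0,0],-1],[[0,0,0.0015],[0,0,0],-1],[[0,0,0.0015],[0,0,0],-1]])

```text
clock: 12.0
eef_pos: [396.6, -70.8, 26.3]
tcp_rot: [-3.14, -0.0, 1.861]
contact_force: [-2.6, 0.3, 10.0]
opening: 0.251
```

Call:
send_rows(plan=[[[0,0,0],[0,0,0],-0.3],[[0,0,0],[0,0,0],0],[[0,0,0],[0,0,0],0.3],[[0,0,0],[0,0,0],0.5],[[0,0,0],[0,0,0],0.5]])

```text
clock: 12.42
eef_pos: [396.7, -70.8, 26.2]
tcp_rot: [-3.14, -0.0, 1.861]
contact_force: [0.6, -0.1, -0.1]
opening: 0.748
```

Call:
send_rows(plan=[[[0,0,-0.01],[0,0,0],0.5],[[0,0,-0.03],[0,0,0],0.5],[[0,0,-0.06],[0,0,0],0.5],[[0,0,-0.09],[0,0,0],0.5],[[0,0,-0.12],[0,0,0],0.5]])

```text
clock: 12.83
eef_pos: [396.3, -70.7, 147.3]
tcp_rot: [-3.139, -0.001, 1.861]
contact_force: [0.2, 0.0, -1.1]
opening: 0.751
```

```bash
python3 d.py 400 -70 27 1.861; python3 - <<'E'
from h import *
c=cam("wrist"); im=viewer.grab_frame("wrist")
cv2.imwrite("pics/w9.png",cv2.cvtColor(im,cv2.COLOR_RGB2BGR))
for d in viewer.cut_out("rod_mid","wrist"): print(d["p"],d["extent"],rect(c,d["mask"],10))
im=viewer.grab_frame("scene")
cv2.imwrite("pics/s9.png",cv2.cvtColor(im,cv2.COLOR_RGB2BGR))
for d in viewer.cut_out("load_mid","scene"): print(d["p"],d["extent"])
E
```

```text
12.8333 [396.3 -70.7 147.3] [-3.139e+00 -1.000e-03  1.861e+00] [ 0.2  0.  -1.1] 0.7513645514253546
shift mm [ -0.5   4.1 120.3] turn [-0.002 -0.001  0.   ]
0.95 [265.2, 51.4, 30.9, 267.1] ((397.1, -70.5), [25.9, 228.2], np.float32(17.2))
0.57 [337.2, 277.7, 49.4, 43.5]
```

View pics/w9.png

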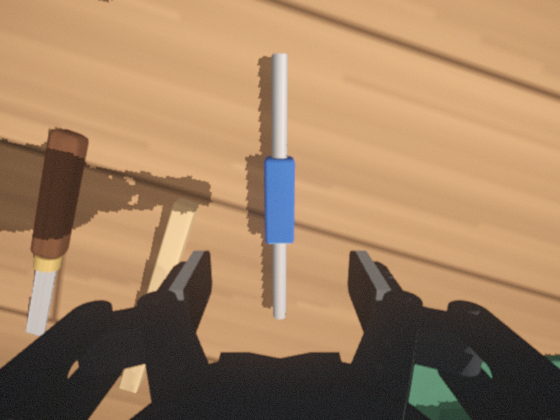

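View pics/s9.png

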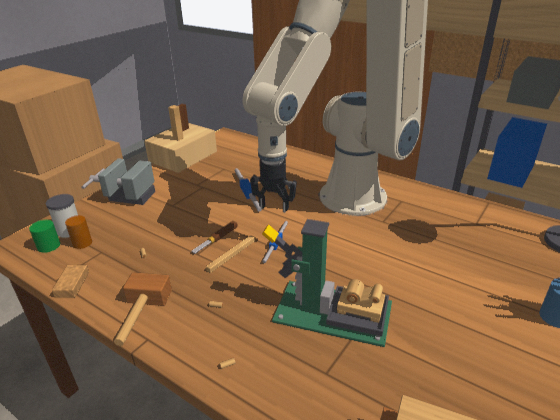

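The rod lies alone on the bench at wrist (280,190), released. A last check: has the tray dropped by the full 80 mm?

```bash
python3 - <<'E'
from h import *
# phase shift of carving between start picture and now
a=cv2.cvtColor(cv2.imread("pics/scene0.png"),cv2.COLOR_BGR2GRAY)
ims=viewer.grab_frame("scene"); b=cv2.cvtColor(ims,cv2.COLOR_RGB2GRAY)
t=a[256:300,338:392]; r=cv2.matchTemplate(b[240:345,320:410],t,cv2.TM_CCOEFF_NORMED)
_,v,_,l=cv2.minMaxLoc(r); print("match",v,"shift px",l[0]+320-338,l[1]+240-256)
c=cam("scene")
for z in (120,140,160,180):
    # carving centre ray at start px (365,277)
    P=plane(c,[[365,277]],z)[0]; print(z,P.round(0),(proj(c,P-[0,0,80])-[365,277]).round(1),(proj(c,P-[0,0,70])-[365,277]).round(1))
f=b.copy(); g=cv2.cvtColor(cv2.imread("pics/scene8.png"),cv2.COLOR_BGR2GRAY)
print("change vs pic8 near tray",np.abs(f[240:340,300:400].astype(int)-g[240:340,300:400]).max())
s=status.sense(); print(s["clock"],s["eef_pos"],s["contact_force"])
cv2.imwrite("pics/s10.png",cv2.resize(cv2.cvtColor(ims,cv2.COLOR_RGB2BGR)[210:345,230:410],None,fx=4,fy=4,interpolation=cv2.INTER_CUBIC))
E
```

```text
match 0.821843147277832 shift px -3 24
120 [512. 291. 120.] [[-2.5 23.2]] [[-2.2 20.4]]
140 [534. 300. 140.] [[-2.6 23.8]] [[-2.3 21. ]]
160 [555. 309. 160.] [[-2.7 24.5]] [[-2.4 21.5]]
180 [577. 318. 180.] [[-2.7 25.1]] [[-2.4 22.1]]
change vs pic8 near tray 10
13.0833 [396.51302916 -70.74608997 145.88195326] [ 0.4742025  -0.70898376 -0.33638919]
```

View pics/s10.png

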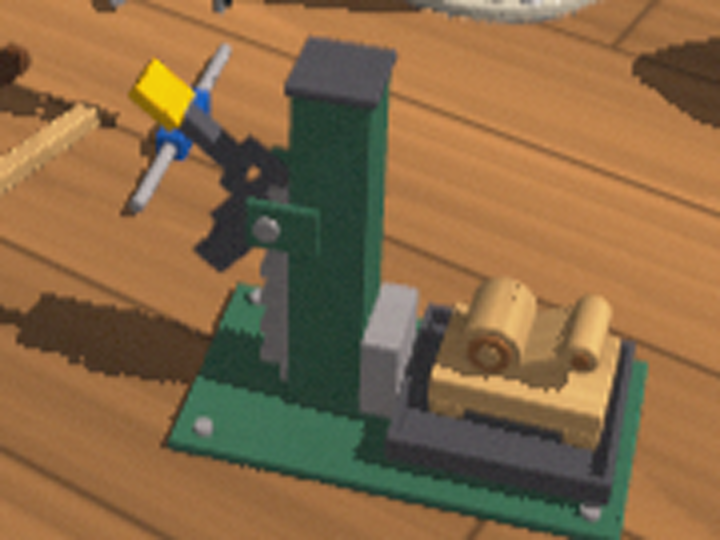

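The carving has shifted 24 px, as expected for 80 mm (70 mm would give about 21). It hasn't changed since 10.2 s, and it stands upright at crop (520,370).

```bash
python3 -c "
from rig import job,status
print(job.sign_off()); print(status.sense()['clock'])"
```

```text
the job is handed in; nothing more can be done
None
the job is handed in; nothing more can be done
```

I picked up the shorter blue-grip rod (about 224 mm as measured), slid one end under the yellow tail and raised it. The tail flipped up and the tray sank. I then drew the rod out, laid it on the bench at about (397, -70) mm, let go and lifted the hand about 120 mm clear. I handed the job in at about 13 s of the 51 s allowed; the hand-in gives no verdict.

**Last checks:**
- **Tray:** the carving moved down 24 px in the scene picture, as expected for the full 80 mm (70 mm would give about 21 px). It had not changed since 10.2 s. This is a picture estimate, with a template match of 0.82; I had no direct reading of the joint.
- **Carving and tail:** the carving stands upright in the tray, and the tail stayed up.
- **Rod:** the wrist picture shows it lying on its own on the bench. The bench took about 10 N before I let go.
- **Hand:** there was no sign of the hand touching the pawl, tray or carving. During the lift the wrist force differed by at most about 2 N from its reading just before, and the rod was the only thing touching the pawl in the pictures.

**Disagreement:** after the slide-in, the arm ran on about 3 mm beyond the position first reported. I corrected this before raising the rod.

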